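# Tip the handled tool case out of the packed rack and stand it on the board

### The job

Take the one tool case with the raised bow handle out of the tightly packed rack: by its handle, tip its top well forward over the front lip, out from under the keeper rail, while its foot is still in the rack, then draw it free. Stand it upright in the middle of the plywood board and let go only once it stands there; leave the two plain cases in the rack.

Things in the scene. Friction and masses are not known exactly. Their poses are not given: they have to be found in the camera images.
- handle_case: Green steel tool case with a raised black bow handle, 80 (x) by 36 (y) by 150 (z) mm, 0.3-0.65 kg, upright in one of the rack's three places. Origin: centre of its underside; z up, x from its front to the rear of the rack, y along the row. Handle: a bar 48 mm along x, 14 mm thick, 14 mm high, centred at x -14, y 0, z 190 mm, a 33 mm open gap under it to the case's flat top.
- rack: Fixed steel rack, front -x. Origin: underside centre. Floor top z 6 mm. Case places at x 0, y -37.5, 0, 37.5 mm; 130 mm high red drawer unit at each end. Front lip: inner face x -42, 6 mm thick, top z 34. Rear stop: x 52, top z 50. Keeper rail above the cases: x 24-40, z 178-188: stops a straight lift, but a case tips forward 15-25 deg about the lip, then slides out along its own length.
- plain_case_a: Green steel tool case with the same 80 by 36 by 150 mm body, 0.45 kg, no bow handle, only a flat strip 5 mm high on its top; stands loose in the rack, 1 to 2 mm from its neighbour. Origin: centre of its underside, axes as for the handled case.
- plain_case_b: A second plain case, the same in every way as plain_case_a, in another of the rack's three places.
- board: Square plywood board, 180 by 180 mm and 6 mm thick, fixed flat on the bench to the robot's right of the rack (-y). Origin: centre of its underside, so its top is 6 mm above the origin.
Not all that is in view belongs to the job. Leave any orange or yellow look-alike of the plain_case_a alone.

How it is judged:
By the outcome, as a careful person would: the job done as asked, in the order asked, and still so for the second after the job is handed in, with the robot touching nothing.
It also fails if it takes over 45 s, if anything falls off the work surface, if the arm or the gripper's body presses on something with over 40 N, if the wrist force passes 120 N, or if a joint passes its speed limit or range.

### The arm

A 6-joint arm with a two-finger parallel gripper is mounted at the origin on the work surface. World frame = base frame: x ahead of the robot, y to its left, z up, the work surface at z = 0. Lengths are in mm, angles in degrees, forces in N, time in s.
With the tool pointing down it reaches from about 225 to 875 mm from the base axis. Payload 3.4 kg.
Tool frame: the origin (TCP) lies at the very end of the fingers, on their centre line; the grasp point (between the pads) lies arm.pinch_z behind it (arm.pinch_z is the distance from the TCP to the grasp point, in mm); z points along the fingers, y is the line along which they close (so a half turn about z gives the same grasp; the last joint's range is limited). The gripper opens to 85 mm and grips with 20 to 120 N. Pads are 22 mm wide; open, the fingers measure 114 mm over their backs; the gripper's body (76 mm by 85 mm) begins 54 mm behind the grasp point. The pads swing forward as they close: fully open they stand 13 mm farther back than shut.
Start: joints at [-73.797, 15.808, 86.224, -0, 77.962, -6.933], TCP at [225.93, -528.793, 194.528] pointing down, gripper open.
Joint ranges: [-165.64, 165.64], [-43.16, 119.46], [12.63, 154.43], [-67.54, 247.53], [6.08, 155.33], [-154.97, 154.97]. Speed limits (degrees/s): [147.25, 147.25, 180, 180, 180, 180].

### API

Orientations are given as [roll, pitch, yaw] about the fixed x, y, z axes, in that order (R = Rz(yaw) Ry(pitch) Rx(roll)).
In Python, from station import arm, cams, job gives the robot as it stands. The module is installed in compiled form; this text tells all that it offers.
- The arm moves only by the shell command python3 -m crank 'ROWS' [FORCE]. ROWS is JSON, one flat list of numbers, 7 for each row, row after row: the shift along the tool's x, y, z in mm, then the turn, a rotation vector about the tool's x, y, z in rad, then the opening, from 0 (shut) to 1 (fully open). In form: [x, y, z, wx, wy, wz, gripper, x, y, z, wx, wy, wz, gripper, ...]. A call has 1 to 5 rows; each row is the pose to reach, as a shift and turn from the pose commanded when the call began, along the tool's axes at that moment; what a row does not reach only later rows make up. A row lasts 1/10 s, in which the tool goes at most 50 mm and 8.59 degrees, less where a joint would pass 70% of its speed; a pose out of reach is approached as far as the arm can. A call with a gripper value outside its range is refused whole. The fingers move at their own pace and stop on an object; FORCE is the grip in N (left out, the last holds). Time passes only in rows, so rows that repeat a pose let the fingers close. It gives the time, the measured TCP pose, the force, the opening and the grip force at its end, in the units of the state.
- arm.get_obs(): the state, without advancing time (a new reading comes with each control period).
- cams.get_image(name): name is "scene" or "side" or "wrist"; returns a dict with "pixels" (400x640x3 uint8, blue, green, red), "camera_matrix" (3x3 intrinsics, pixels), "k1" (the pictures are not rectified: a ray, as slopes to the right and down, at radius r is drawn at 1 + k1 r^2 times it, then the intrinsics apply), "world_from_camera" (4x4, takes a point from camera to world coordinates). Camera axes: x right, y down, z forward; pixel columns grow to the right and rows downward; lengths in mm; the calibration is good to about 2 mm. A picture is of the moment at which its call begins. There is no depth.
- job.hand_in(): hands the job in; it is judged then, once.
Trained networks look in a picture, given as the dict that the camera call returned (one of the last four; its "shot" number tells which), for a name from the list of things; names that differ only in an ending like _2 or _b are one class to them, and where a whole thing is asked for, a point or a joint stands for the part that bears it (a point fixed in the world has none). Each returns a list of dicts, best first, with "p" (0 to 1); they miss things now and then, are a little off and sometimes report something else, mostly with a low value. They report only what shows in the picture. A call takes as long as a camera call. They do not tell look-alikes from the thing itself.
- cams.spot_in(target, picture): "at" ([column, row] in pixels, amid what is visible of it).
- cams.mark_of(target, picture): "at" ([column, row] in pixels: a listed point, or the origin of a listed thing).
The state is a dict: "time_s": time; "joint_positions": joint angles; "qd": joint speeds; "joint_efforts": joint torques, N m; "tcp_pos": TCP position; "orientation": TCP orientation; "wrist_force": force on the tool from outside, world axes, zero at the start; "moment": the same for the moment, N m; "gripper_width": finger opening in mm; "gripper_force": force on a finger pad.
Only numpy, scipy, OpenCV 4.12 (cv2) and the standard library are available. Lean on these libraries where they do the work, as an engineer would, in place of code of your own. Each camera call takes 0.05 s, during which the arm holds its last target. There are 200 camera calls.

## Working session

There is one attempt and no reset: what is moved stays moved. The work goes in short steps, Python scripts to look and compute and a shell command to move; the robot and the scene stay as the last step left them, time stands still between calls to the robot, and variables do not carry over. Pictures are saved under pics/ and viewed, at most 10 in all, crops included, and the job is handed in when it is done.

```bash
mkdir -p pics; cat > h.py <<'E'
import numpy as np, cv2
from station import arm, cams, job
from scipy.spatial.transform import Rotation as R
def ray(pic,px):
    K=np.array(pic["camera_matrix"]);T=np.array(pic["world_from_camera"])
    d=(np.array([(px[0]-K[0,2])/K[0,0],(px[1]-K[1,2])/K[1,1]]));u=d.copy()
    for _ in range(30): u=d/(1+pic["k1"]*(u@u))
    v=T[:3,:3]@np.array([u[0],u[1],1]);return T[:3,3],v/np.linalg.norm(v)
def proj(pic,p):
    K=np.array(pic["camera_matrix"]);T=np.array(pic["world_from_camera"])
    c=T[:3,:3].T@(np.array(p,float)-T[:3,3]);u=c[:2]/c[2];u=u*(1+pic["k1"]*(u@u))
    return K[:2,:2]@u+K[:2,2]
def tri(rs):
    A=0;b=0
    for o,d in rs:
        P=np.eye(3)-np.outer(d,d);A=A+P;b=b+P@o
    p=np.linalg.solve(A,b);return p,[np.linalg.norm(np.cross(p-o,d)) for o,d in rs]
def onz(r,z): return r[0]+r[1]*(z-r[0][2])/r[1][2]
E
python3 - <<'E'
from h import *
ims=[]
print(arm.pinch_z, arm.get_obs())
for n in ["scene","side","wrist"]:
    p=cams.get_image(n);cv2.imwrite(f"pics/{n}0.png",p["pixels"]);print(n,np.round(p["world_from_camera"],2).tolist())
    for t in ["handle_case","rack","plain_case_a","board"]:
        for f in (cams.spot_in,cams.mark_of):
            print(t,f.__name__,[(np.round(q["at"],1).tolist(),round(q["p"],2),np.round(onz(ray(p,q["at"]),6)[:2]).tolist()) for q in f(t,p)])
E
```

```text
18.700000000000003 {'time_s': 0.0, 'joint_positions': array([-7.37959514e+01,  1.58479455e+01,  8.62971283e+01,  4.39761014e-04,
        7.79622302e+01, -6.93342052e+00]), 'qd': array([ 0.00399549,  0.03829795, -0.05629357, -0.00276904,  0.02407431,
        0.05867666]), 'joint_efforts': array([ 2.66341303e-04, -4.16776514e+01, -2.45807737e+01,  6.59116768e-05,
        1.09564973e-02, -1.37407167e-05]), 'tcp_pos': array([ 225.75913565, -528.15938402,  193.62329532]), 'orientation': array([-1.79893533e+02, -1.33800633e-02,  2.31373646e+01]), 'wrist_force': array([ 0.83952117, -0.04614118,  0.34868397]), 'moment': array([0.01463073, 0.00947313, 0.03603185]), 'gripper_force': 0.0, 'gripper_width': 85.67646454682549}
scene [[0.58, 0.61, -0.54, 1108.64], [0.81, -0.44, 0.39, -374.0], [0.0, -0.66, -0.75, 785.79], [0.0, 0.0, 0.0, 1.0]]
handle_case call [([385.5, 153.0], 0.67, [529.0, 219.0])]
handle_case call [([374.0, 195.0], 0.72, [612.0, 116.0])]
rack call [([380.8, 171.4], 0.61, [568.0, 172.0])]
rack call [([385.3, 187.3], 0.73, [609.0, 150.0])]
plain_case_a call [([456.0, 113.2], 0.96, 
[... 772 characters left out ...]
ll [([382.3, 237.2], 0.96, [578.0, 204.0]), ([363.6, 230.5], 0.76, [577.0, 157.0]), ([454.5, 245.8], 0.67, [540.0, 370.0]), ([404.3, 174.8], 0.62, [387.0, 209.0])]
plain_case_a call [([396.4, 192.0], 0.98, [445.0, 203.0]), ([377.3, 247.1], 0.82, [607.0, 200.0]), ([443.8, 258.7], 0.8, [581.0, 353.0]), ([357.0, 241.8], 0.77, [610.0, 151.0])]
board call [([234.0, 181.6], 0.78, [561.0, -200.0])]
board call [([233.7, 179.2], 0.74, [554.0, -204.0])]
wrist [[0.39, -0.89, -0.25, 289.8], [-0.92, -0.38, -0.11, -501.7], [0.0, 0.27, -0.96, 374.49], [0.0, 0.0, 0.0, 1.0]]
handle_case call []
handle_case call []
rack call []
rack call []
plain_case_a call []
plain_case_a call []
board call []
board call []
```

View pics/scene0.png

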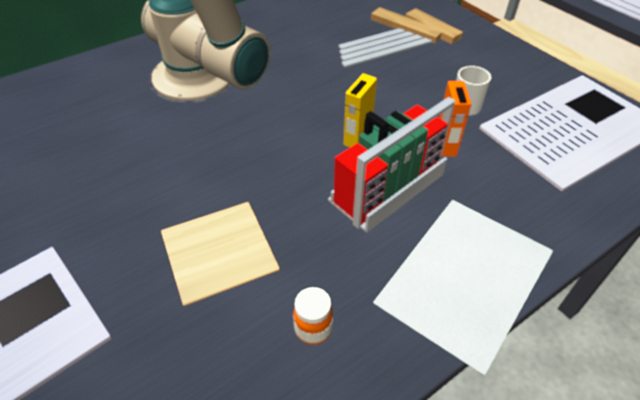

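View pics/side0.png

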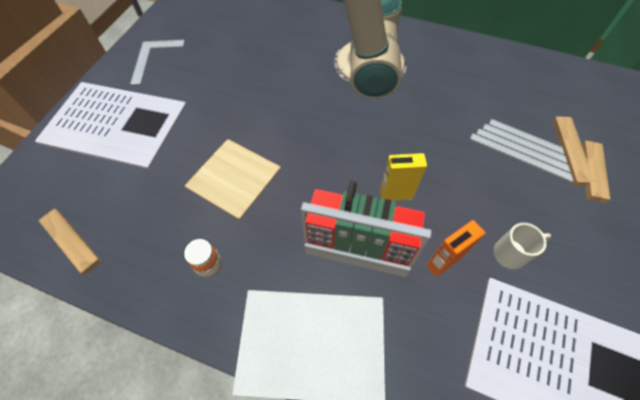

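The scene shot shows the rack, with the black bow handle at its -y (robot's right) end place, around (375,125) in scene and (350,190) in side. The board is at (220,252) and (233,178). The yellow and orange look-alikes stand in front of and beside the rack.

```bash
python3 - <<'E'
from h import *
P={n:cams.get_image(n) for n in ["scene","side"]}
# marks pairwise
def best(t,f,n): return [q["at"] for q in f(t,P[n])]
for t in ["handle_case","rack","board"]:
    for f in (cams.spot_in,cams.mark_of):
        a=best(t,f,"scene");b=best(t,f,"side")
        if a and b: 
            p,e=tri([ray(P["scene"],a[0]),ray(P["side"],b[0])]);print(t,p.round(1),np.round(e,1))
for n in P:
    im=P[n]["pixels"];hsv=cv2.cvtColor(im,cv2.COLOR_BGR2HSV)
    m=cv2.inRange(hsv,(12,40,150),(35,160,255))
    c=[c for c in cv2.findContours(m,0,2)[0] if cv2.contourArea(c)>1500 and cv2.pointPolygonTest(c,(219,252) if n=="scene" else (234,180),False)>0]
    if c:
        h=cv2.convexHull(c[0]);q=cv2.approxPolyDP(h,8,True)[:,0]
        w=np.array([onz(ray(P[n],x),6) for x in q.astype(float)]);print(n,"board",w[:,:2].round(0).tolist(),w.mean(0).round(1))
a=P["scene"]["pixels"][60:240,310:490];b=P["side"]["pixels"][140:290,290:490]
cv2.imwrite("pics/c1.png",np.hstack([cv2.resize(a,(400,400),interpolation=2),cv2.resize(b,(400,300),interpolation=2).__class__ and cv2.copyMakeBorder(cv2.resize(b,(400,300),interpolation=2),0,100,0,0,0)]))
E
```

```text
handle_case [626.  121.5 148.8] [11.6 11.6]
handle_case [606.  121.   -3.6] [1.2 1.2]
rack [578.1 159.4  19.6] [1.5 1.5]
board [ 550.8 -213.2   -4.5] [3.5 3.5]
board [ 543.3 -206.6   -7.9] [3.3 3.3]
scene board [[475.0, -108.0], [650.0, -145.0], [616.0, -317.0], [439.0, -283.0]] [ 544.9 -213.3    6. ]
side board [[442.0, -283.0], [475.0, -110.0], [652.0, -143.0], [617.0, -314.0]] [ 546.5 -212.3    6. ]
```

View pics/c1.png

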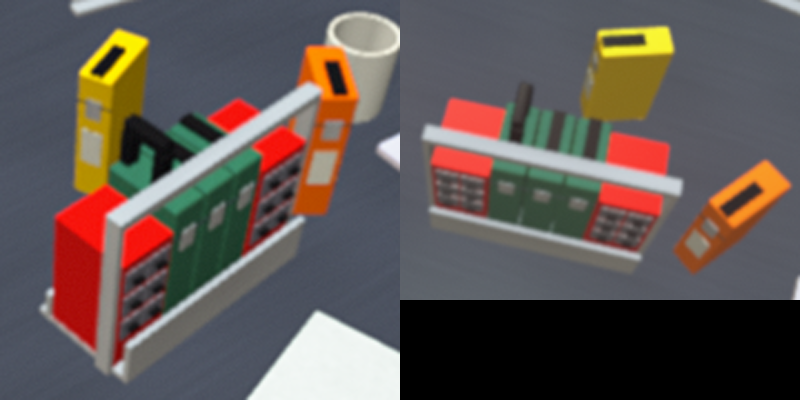

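```bash
python3 - <<'E'
from h import *
P={n:cams.get_image(n) for n in ["scene","side"]}
for n,l in (("scene",[(358.6,155.4),(454.9,99.6)]),("side",[(302.5,204),(430.5,231.5)])):
    w=[onz(ray(P[n],x),188) for x in l];d=w[1]-w[0];print(n,np.round(w,0).tolist(),np.degrees(np.arctan2(-d[0],d[1])),np.linalg.norm(d))
# handle bar centre: scene crop approx (148,135), side crop (524,95)
a=(310+150/2.222,60+138/2.222);b=(290+124/2,140+97/2)
print(tri([ray(P["scene"],a),ray(P["side"],b)]))
print(onz(ray(P["scene"],a),196),onz(ray(P["side"],b),196))
E
```

```text
scene [[642.0, 39.0, 188.0], [629.0, 285.0, 188.0]] 2.935711154454334 246.75218634144366
side [[649.0, 37.0, 188.0], [620.0, 282.0, 188.0]] 6.639451966990708 247.43398829061408
(array([591.58995226, 118.07804057, 193.72246211]), [np.float64(5.116554405109343), np.float64(5.116554405109339)])
[600.04852453 115.18991297 196.        ] [587.15793362 116.84003084 196.        ]
```

```bash
python3 -m crank '[30,-22,-27,0,0,0,1, 60,-44,-54,0,0,0,1, 90,-66,-81,0,0,0,1, 120,-88,-108,0,0,0,1, 148,-112,-136,0,0,0,1]'
python3 -m crank '[37,-28,0,0,0,0,1, 74,-56,0,0,0,0,1, 111,-84,0,0,0,0,1, 148,-112,0,0,0,0,1, 185,-140,0,0,0,0,1]'
python3 -m crank '[37,-28,0,0,0,0,1, 74,-56,0,0,0,0,1, 111,-84,0,0,0,0,1, 148,-112,0,0,0,0,1, 185,-140,0,0,0,0,1]'
python3 -m crank '[25,-19,0,0,0,0.1,0.6, 50,-40,0,0,0,0.2,0.6, 73,-57,0,0,0,0.3,0.6, 73,-57,0,0,0,0.325,0.6, 73,-57,0,0,0,0.325,0.6]'
python3 - <<'E'
from h import *
p=cams.get_image("wrist");cv2.imwrite("pics/w1.png",p["pixels"])
o=arm.get_obs();print(o["tcp_pos"],o["orientation"],o["joint_positions"])
for t in ["handle_case","plain_case_a","rack"]: print(t,[(np.round(q["at"]),round(q["p"],2)) for q in cams.spot_in(t,p)])
E
```

```text
time_s: 2.65
tcp_pos: [318.7, -366.2, 331.5]
orientation: [180.0, -0.0, 23.1]
wrist_force: [1.0, -0.3, -0.2]
gripper_width: 85.5
gripper_force: 0.0
time_s: 3.15
tcp_pos: [433.7, -164.5, 330.8]
orientation: [179.9, -0.0, 23.1]
wrist_force: [0.9, -0.3, 0.3]
gripper_width: 85.3
gripper_force: 0.0
time_s: 3.65
tcp_pos: [548.9, 37.1, 330.7]
orientation: [180.0, -0.0, 23.2]
wrist_force: [1.1, -0.9, 0.0]
gripper_width: 85.4
gripper_force: 0.0
time_s: 4.15
tcp_pos: [592.9, 116.5, 330.0]
orientation: [180.0, 0.1, 4.6]
wrist_force: [0.4, -0.7, -0.3]
gripper_width: 51.2
gripper_force: 0.0
[592.62333441 115.87994951 330.33635546] [1.79953221e+02 4.48968144e-02 4.57347493e+00] [ 4.49561682e+00  1.61266999e+01  6.70692434e+01 -4.71768255e-02
  9.68488876e+01  8.99165160e+01]
handle_case [(array([320., 164.]), 0.7)]
plain_case_a [(array([271., 247.]), 0.98), (array([253., 163.]), 0.95), (array([288., 167.]), 0.74), (array([130., 160.]), 0.71)]
rack [(array([292., 133.]), 0.62)]
```

View pics/w1.png

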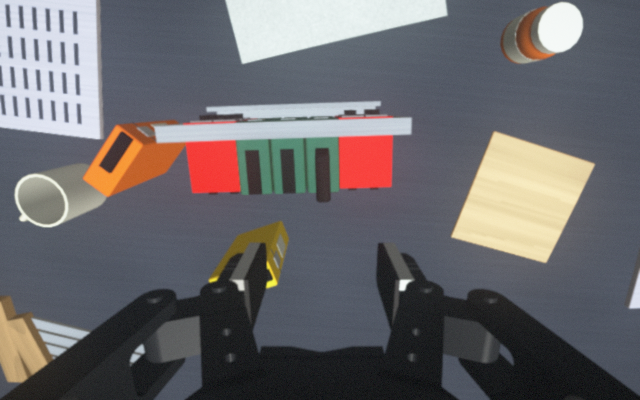

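The wrist view shows the bow-handle bar at about (323,175), at the right end of the green cases, with the rail running across at y≈130. I'll measure the edges precisely.

```bash
python3 - <<'E'
from h import *
p=cams.get_image("wrist");im=p["pixels"];T=np.array(p["world_from_camera"]);print(T[:3,3].round(1))
c=cv2.resize(im[95:215,150:420],(800,356),interpolation=2);cv2.imwrite("pics/w2.png",c)
g=cv2.cvtColor(im,cv2.COLOR_BGR2GRAY).astype(float);hsv=cv2.cvtColor(im,cv2.COLOR_BGR2HSV)
# rail lower edge per column: strongest bright->dark between rows 120..150
pts=[]
for x in range(165,405,4):
    d=np.diff(cv2.GaussianBlur(g,(3,3),0)[118:152,x]);k=int(np.argmin(d));
    if 0<k<len(d)-1:
        a,b,e=d[k-1],d[k],d[k+1];k+=0.5*(a-e)/(a-2*b+e)
    pts.append((x,118.5+k))
for z in (178,188):
    w=np.array([onz(ray(p,q),z)[:2] for q in pts])
    m=np.ones(len(w),bool)
    for _ in range(5): f=np.polyfit(w[m,1],w[m,0],1);r=w[:,0]-np.polyval(f,w[:,1]);m=abs(r)<1.5
    print(z,"rail yaw",-np.degrees(np.arctan(f[0])),m.sum(),"x at y=116",np.polyval(f,116))
# bar edges: dark vs surroundings by rows
L=[];Rr=[]
for y in range(152,203,2):
    row=g[y,300:350]; d=row<45
    i=np.where(d)[0]; print(y,(300+i.min(),300+i.max()) if len(i) else None,end=' ')
# red block edges and green extents at row 175
h=hsv[175];red=np.where(((h[:,0]<8)|(h[:,0]>172))&(h[:,1]>180)&(h[:,2]>120))[0];print("\nred",red[red>150].tolist()[:3],red.tolist()[-3:], [a for a,b in zip(red[:-1],red[1:]) if b-a>5],[b for a,b in zip(red[:-1],red[1:]) if b-a>5])
E
```

```text
[661.7 121.  510.8]
178 rail yaw 6.4130380901827415 55 x at y=116 635.4873940144523
188 rail yaw 6.413038090182805 55 x at y=116 636.2904837767779
152 None 154 None 156 None 158 None 160 None 162 None 164 (np.int64(315), np.int64(315)) 166 None 168 None 170 None 172 None 174 None 176 None 178 None 180 None 182 None 184 None 186 None 188 None 190 None 192 None 194 None 196 None 198 None 200 None 202 None 
red [190, 191, 192] [386, 387, 388] [np.int64(237)] [np.int64(339)]
```

View pics/w2.png

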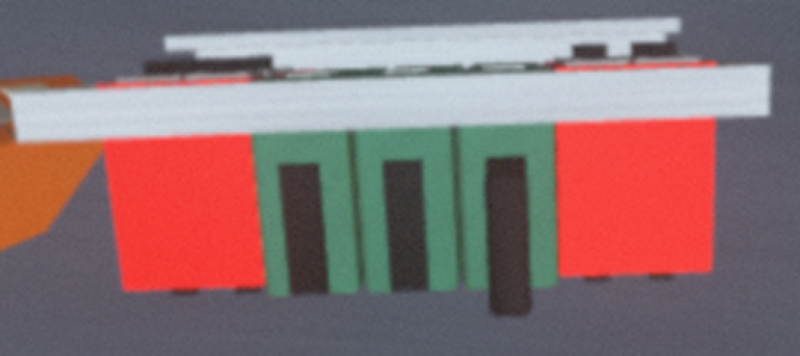

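```bash
python3 - <<'E'
from h import *
p=cams.get_image("wrist")
def w(c,z): return onz(ray(p,(150+c[0]/2.963,95+c[1]/2.963)),z)
for n,a,b,z in [("bar",(506.5,158),(510,312),203),("barL",(487,160),(489,305),203),("barR",(526,160),(530,305),203),("seam1",(352,130),(360,290),156),("seam2",(455,130),(461,290),156),("right",(556,125),(557,275),156),("left",(253,135),(268,293),156),("front",(268,293),(557,280),156)]:
    A,B=w(a,z),w(b,z);d=A-B;print(n,A.round(1),B.round(1),np.degrees(np.arctan2(d[1],d[0])).round(1))
for n,t in (("scene",1),("side",1)):
    pass
E
```

```text
bar [626.3 118.4 203. ] [576.2 113.3 203. ] 5.8
barL [625.2 124.5 203. ] [578.  120.4 203. ] 5.0
barR [626.2 112.2 203. ] [579.  106.9 203. ] 6.4
seam1 [626.6 174.4 156. ] [567.3 169.2 156. ] 5.0
seam2 [629.5 137.3 156. ] [570.2 131.2 156. ] 5.9
right [634.1 101.1 156. ] [578.8  95.7 156. ] 5.6
left [622.2 210.1 156. ] [563.4 203.9 156. ] 6.1
front [563.4 203.9 156. ] [576.9  95.5 156. ] 97.1
```

```bash
python3 -m crank '[6,1,35,0,0,-0.026,0.5, 6,1,75,0,0,-0.026,0.5, 6,1,115,0,0,-0.026,0.5, 6,1,145,0,0,-0.026,0.5, 6,1,153,0,0,-0.026,0.5]'
python3 - <<'E'
from h import *
p=cams.get_image("wrist");cv2.imwrite("pics/w3.png",p["pixels"])
o=arm.get_obs();print(o["tcp_pos"],o["orientation"],o["wrist_force"])
E
```

```text
time_s: 4.95
tcp_pos: [596.3, 115.0, 173.9]
orientation: [-180.0, 0.4, 6.0]
wrist_force: [-1.5, 0.4, -0.4]
gripper_width: 42.6
gripper_force: 0.0
[597.06059407 115.08329278 174.64276987] [179.99984172   0.32188838   5.96890785] [-0.70276883  0.28118809 -0.26051321]
```

View pics/w3.png

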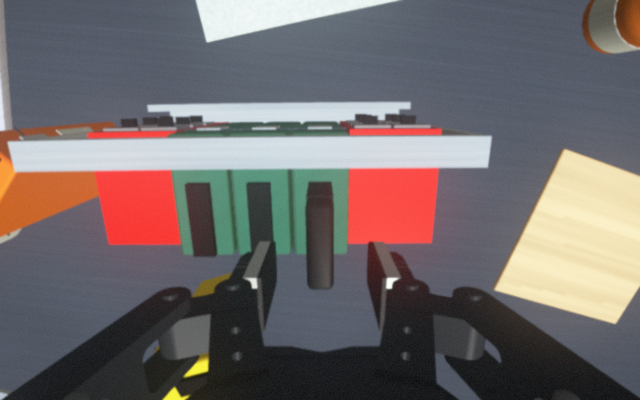

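The bar (x 320, rows 185–290) sits centred between the fingers (262 and 380), and the rail is level in the image, so I'm closing.

```bash
python3 -m crank '[0,0,0,0,0,0,0.1, 0,0,0,0,0,0,0.05, 0,0,0,0,0,0,0, 0,0,0,0,0,0,0, 0,0,0,0,0,0,0]' 90; python3 - <<'E'
from h import *
o=arm.get_obs();print(o)
E
```

```text
time_s: 5.5
tcp_pos: [599.4, 115.9, 178.3]
orientation: [180.0, -0.1, 6.0]
wrist_force: [-0.1, 0.2, -0.5]
gripper_width: 0.1
gripper_force: 0.0
{'time_s': 5.5, 'joint_positions': array([ 4.41453632e+00,  1.93309963e+01,  8.33572080e+01, -4.52812138e-03,
        7.72292973e+01,  8.84079719e+01]), 'qd': array([ 0.03059889,  0.15558732,  0.36573983, -0.02155024, -0.0485094 ,
       -0.00789747]), 'joint_efforts': array([-1.79647427e-02, -4.53457367e+01, -2.46078265e+01, -1.61586591e-03,
       -1.16514758e-02, -1.54504355e-04]), 'tcp_pos': array([599.43525919, 115.85249574, 178.28151506]), 'orientation': array([ 1.79993292e+02, -8.23438215e-02,  6.00756705e+00]), 'wrist_force': array([-0.07675879,  0.20487171, -0.51828267]), 'moment': array([ 0.00093812,  0.04940026, -0.02535745]), 'gripper_force': 0.0, 'gripper_width': 0.14807955299475678}
```

```bash
python3 - <<'E'
from h import *
p=cams.get_image("wrist");s=cams.get_image("side");c=cams.get_image("scene")
a=cv2.resize(p["pixels"][110:330,220:440],(400,400));b=cv2.resize(s["pixels"][100:250,280:480],(400,300));d=cv2.resize(c["pixels"][60:210,300:500],(400,300))
cv2.imwrite("pics/m1.png",np.hstack([a[:400],np.vstack([b,d])[:600][100:500]]) if 0 else np.hstack([np.vstack([a,np.zeros((200,400,3),np.uint8)]),np.vstack([b,d])]))
for n,q in (("side",s),("scene",c),("wrist",p)): print(n,proj(q,[599.4,115.9,178]).round(),proj(q,[599.4,115.9,197]).round())
E
```

```text
side [349. 198.] [350. 193.]
scene [377. 129.] [378. 121.]
wrist [321. 232.] [321. 244.]
```

View pics/m1.png

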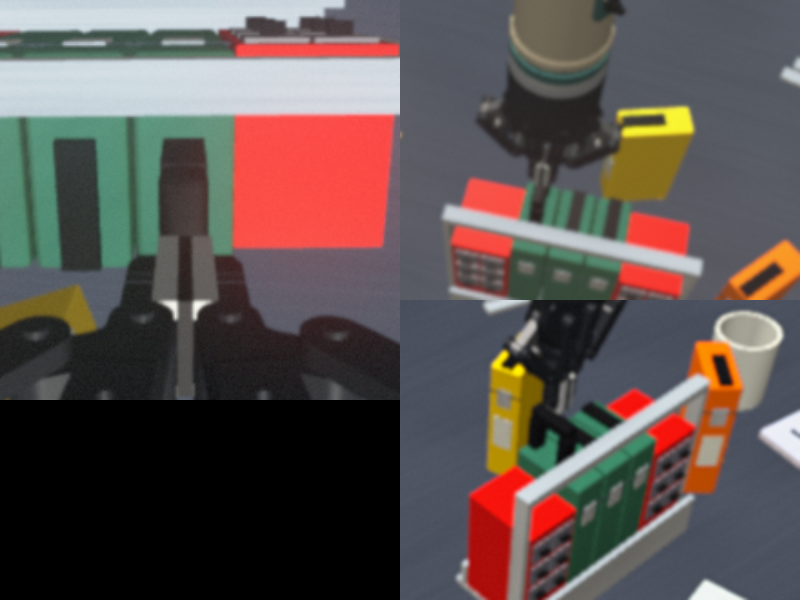

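```bash
python3 -m crank '[0,0,0,0,0,0,0.5, 0,0,0,0,0,0,0.5, 0,0,0,0,0,0,0.5, 0,0,0,0,0,0,0.5, 0,0,0,0,0,0,0.5]' ; python3 - <<'E'
from h import *
p=cams.get_image("wrist");s=cams.get_image("side");c=cams.get_image("scene")
cv2.imwrite("pics/w4.png",p["pixels"])
b=cv2.resize(s["pixels"][130:230,310:450],(420,300),interpolation=2);d=cv2.resize(c["pixels"][80:180,330:470],(420,300),interpolation=2)
e=cv2.resize(p["pixels"][100:310,230:410],(375,437),interpolation=2);e=np.vstack([e,np.zeros((163,375,3),np.uint8)])
cv2.imwrite("pics/m2.png",np.hstack([e,np.vstack([b,d])]))
o=arm.get_obs();print(o["tcp_pos"],o["orientation"],o["wrist_force"])
for z in (190,197,203,210):
  print(z,onz(ray(p,(320,288)),z).round(1),onz(ray(p,(320,185)),z).round(1))
for n,q in (("side",s),("scene",c),("wrist",p)): print(n,[proj(q,x).round(1).tolist() for x in ([575.6,113,203],[575.6,113,189],[623,118,203])])
import pickle;pickle.dump({"p":p,"s":s,"c":c},open("last.pkl","wb"))
E
```

```text
time_s: 6.15
tcp_pos: [599.0, 115.8, 177.4]
orientation: [180.0, 0.0, 6.0]
wrist_force: [-0.3, -0.2, 0.2]
gripper_width: 42.7
gripper_force: 0.0
[599.05238584 115.79109593 177.44608275] [1.79995271e+02 6.33243816e-04 6.00366909e+00] [ 0.19829189  0.61652117 -0.10532495]
190 [569.4 113.5 190. ] [629.7 119.8 190. ]
197 [573.6 113.9 197. ] [631.3 120.  197. ]
203 [577.1 114.3 203. ] [632.7 120.1 203. ]
210 [581.2 114.7 210. ] [634.3 120.2 210. ]
side [[352.2, 181.3], [351.7, 185.1], [347.0, 202.0]]
scene [[368.3, 112.6], [367.8, 118.5], [387.3, 125.3]]
wrist [[322.1, 290.7], [322.0, 277.7], [322.2, 204.6]]
```

View pics/m2.png

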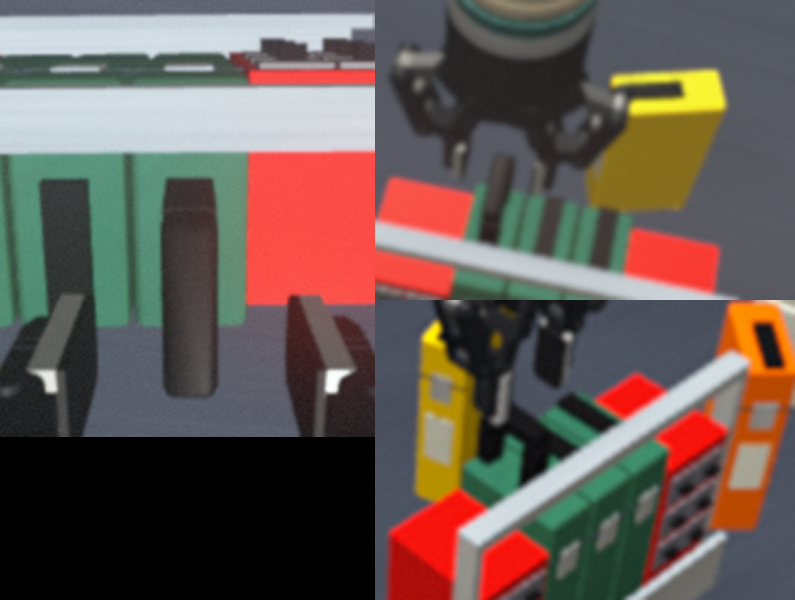

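```bash
python3 - <<'E'
from h import *
import pickle;D=pickle.load(open("last.pkl","rb"));p,s,c=D["p"],D["s"],D["c"]
for n,l in (("+y",((270.8,241.7),(364,193.3),(388.3,108.3))),("-y",((369,242.7),(338.3,188.3),(369,129)))):
    r=[ray(q,x) for q,x in zip((p,s,c),l)]
    for k in ((0,1),(0,2),(1,2),(0,1,2)): a,e=tri([r[i] for i in k]);print(n,k,a.round(1),np.round(e,1))
E
```

```text
+y (0, 1) [603.5 142.1 215.1] [2.9 2.9]
+y (0, 2) [603.8 138.7 217.1] [3.3 3.3]
+y (1, 2) [596.9 142.9 211.3] [1.4 1.4]
+y (0, 1, 2) [600.8 141.5 213.3] [4.1 2.3 3.3]
-y (0, 1) [617.1  97.7 232.2] [0.4 0.4]
-y (0, 2) [603.5  91.2 195.2] [1.3 1.3]
-y (1, 2) [599.5  92.5 194.5] [3.9 3.9]
-y (0, 1, 2) [601.3  91.6 196. ] [1.5 4.6 3.4]
```

```bash
python3 - <<'E'
from h import *
import pickle;D=pickle.load(open("last.pkl","rb"));p,s,c=D["p"],D["s"],D["c"]
r=[ray(q,x) for q,x in zip((p,s,c),((322,239),(351,186),(381,113.5)))]
for k in ((0,1),(0,2),(1,2),(0,1,2)): a,e=tri([r[i] for i in k]);print(k,a.round(1),np.round(e,1))
E
```

```text
(0, 1) [638.1 122.3 286.8] [2.6 2.6]
(0, 2) [609.3 115.7 219.9] [2.6 2.6]
(1, 2) [600.4 117.2 218.8] [3.8 3.8]
(0, 1, 2) [605.9 116.4 221.3] [6.1 7.1 1.7]
```

The triangulated real fingertips are about 37 mm above the reported TCP, and the fingers closed above the bar without touching anything. I'll descend further, watching the force.

```bash
python3 -m crank '[0,0,6,0,0,0,0.5, 0,0,12,0,0,0,0.5, 0,0,18,0,0,0,0.5, 0,0,22,0,0,0,0.5, 0,0,22,0,0,0,0.5]'
python3 - <<'E'
from h import *
p=cams.get_image("wrist");s=cams.get_image("side");c=cams.get_image("scene")
b=cv2.resize(s["pixels"][130:230,310:450],(420,300),interpolation=2);d=cv2.resize(c["pixels"][80:180,330:470],(420,300),interpolation=2)
e=cv2.resize(p["pixels"][100:310,230:410],(375,437),interpolation=2);e=np.vstack([e,np.zeros((163,375,3),np.uint8)])
cv2.imwrite("pics/m3.png",np.hstack([e,np.vstack([b,d])]))
o=arm.get_obs();print(o["tcp_pos"],o["wrist_force"])
E
```

```text
time_s: 6.8
tcp_pos: [598.4, 115.7, 154.4]
orientation: [180.0, 0.1, 6.0]
wrist_force: [0.0, 0.1, 0.1]
gripper_width: 42.8
gripper_force: 0.0
[599.21386992 115.79858967 155.57674157] [0.55242152 0.83179227 0.28228176]
```

View pics/m3.png

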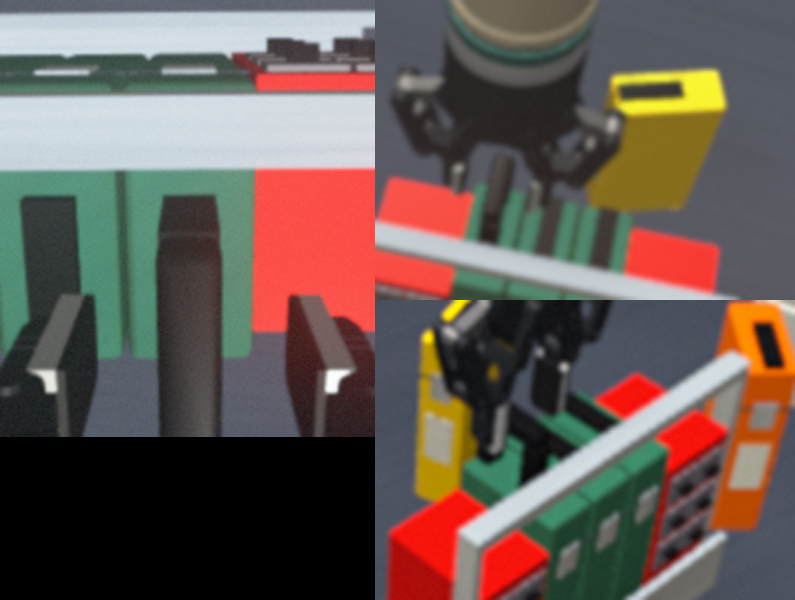

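```bash
python3 -m crank '[0,0,5,0,0,0,0.5, 0,0,10,0,0,0,0.5, 0,0,10,0,0,0,0.15, 0,0,10,0,0,0,0.05, 0,0,10,0,0,0,0]' 60; python3 -m crank '[0,0,0,0,0,0,0, 0,0,0,0,0,0,0, 0,0,0,0,0,0,0]' 90
python3 - <<'E'
from h import *
p=cams.get_image("wrist");s=cams.get_image("side");c=cams.get_image("scene")
b=cv2.resize(s["pixels"][130:230,310:450],(420,300),interpolation=2);d=cv2.resize(c["pixels"][80:180,330:470],(420,300),interpolation=2)
e=cv2.resize(p["pixels"][100:310,230:410],(375,437),interpolation=2);e=np.vstack([e,np.zeros((163,375,3),np.uint8)])
cv2.imwrite("pics/m4.png",np.hstack([e,np.vstack([b,d])]))
o=arm.get_obs();print(o["tcp_pos"],o["wrist_force"],o["moment"])
E
```

```text
time_s: 7.45
tcp_pos: [598.8, 115.8, 145.4]
orientation: [-180.0, 0.0, 6.0]
wrist_force: [-0.7, -0.8, -0.4]
gripper_width: 12.6
gripper_force: 60.1
time_s: 7.75
tcp_pos: [598.9, 115.8, 145.5]
orientation: [-180.0, 0.0, 6.0]
wrist_force: [-0.4, 0.1, -0.2]
gripper_width: 11.7
gripper_force: 88.1
[598.88152388 115.85153366 145.51999184] [-1.24410284  0.67474912  0.77827773] [0.0807355  0.22886648 0.01040978]
```

View pics/m4.png

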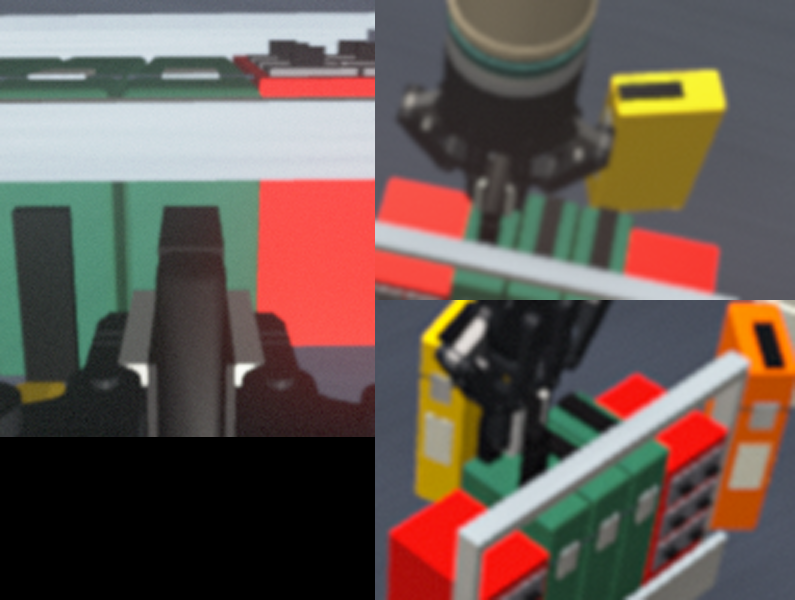

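Gripped: 88 N at 11.7 mm, with the bar between the pads. That's the 10th picture, so from here I work by numbers. I'll lift 3 mm and begin tipping.

```bash
python3 -m crank '[0,0,-3,0,0,0,0, -4,0,-4,0,0.035,0,0, -8,0,-4.5,0,0.07,0,0, -14,0,-5,0,0.122,0,0, -20,0,-5.5,0,0.175,0,0]' 110
python3 - <<'E'
from h import *
o=arm.get_obs();print(o["tcp_pos"],o["orientation"],o["wrist_force"],o["moment"],o["gripper_width"])
def A(t,zF=9):
    t=np.radians(t);F=np.array([-40+(34-zF)*np.tan(t),zF]);return F+[26*np.cos(t)-139.5*np.sin(t),26*np.sin(t)+139.5*np.cos(t)]
for t0 in (10,):
    a0=A(t0);c,s=np.cos(np.radians(t0)),np.sin(np.radians(t0))
    for t in (13,16,19,22):
        d=A(t)-a0; print(t,"tool x",(d@[c,s]).round(1),"tool z",(-(d@[-s,c])).round(1),np.radians(t-t0).round(3))
E
```

```text
time_s: 8.4
tcp_pos: [578.6, 113.5, 150.2]
orientation: [180.0, -10.0, 6.0]
wrist_force: [0.1, 0.1, -4.2]
gripper_width: 11.6
gripper_force: 107.7
[578.59185715 113.4645958  150.19708861] [179.98136468 -10.03852592   6.00530192] [ 0.09251617  0.08346541 -4.19387803] [-0.07124989  0.32117646  0.05135675] 11.574250594094158
13 tool x -6.0 tool z -0.9 0.052
16 tool x -12.0 tool z -1.5 0.105
19 tool x -18.0 tool z -1.6 0.157
22 tool x -24.0 tool z -1.4 0.209
```

```bash
python3 -m crank '[-6,0,-1,0,0.052,0,0, -12,0,-1.5,0,0.105,0,0, -18,0,-1.5,0,0.157,0,0, -24,0,-1.5,0,0.209,0,0, -24,0,-1.5,0,0.209,0,0]'
python3 - <<'E'
from h import *
c=cams.get_image("scene");s=cams.get_image("side");cv2.imwrite("pics/s5.png",c["pixels"])
o=arm.get_obs();print(o["tcp_pos"],o["orientation"],o["wrist_force"],o["moment"],o["gripper_width"])
for t in ["handle_case","plain_case_a"]:
  for f in (cams.mark_of,): print(t,[[(np.round(q["at"]).tolist(),round(q["p"],2)) for q in f(t,P)] for P in (c,s)])
E
```

```text
time_s: 8.9
tcp_pos: [552.9, 111.0, 147.4]
orientation: [180.0, -21.9, 6.0]
wrist_force: [1.4, 0.2, -4.7]
gripper_width: 11.3
gripper_force: 107.6
[555.12739037 111.05972391 148.31366517] [179.98933217 -21.92269342   6.00228732] [ 0.1461451   0.54319336 -3.96891692] [-0.09249097  0.58271933 -0.03613177] 11.974174888898917
handle_case [[([377.0, 190.0], 0.88)], [([343.0, 235.0], 0.64)]]
plain_case_a [[([384.0, 182.0], 0.97), ([402.0, 177.0], 0.78), ([447.0, 143.0], 0.73)], [([360.0, 243.0], 0.79), ([399.0, 194.0], 0.7), ([442.0, 261.0], 0.66), ([378.0, 245.0], 0.58)]]
```

```bash
python3 -m crank '[0,0,-15,0,0,0,0, 0,0,-35,0,0,0,0, 0,0,-65,0,0,0,0, 0,0,-100,0,0,0,0, 0,0,-140,0,0,0,0]'
python3 -m crank '[0,0,-15,0,0,0,0, 0,0,-15,0,0,0,0]'
python3 - <<'E'
from h import *
c=cams.get_image("scene");s=cams.get_image("side")
o=arm.get_obs();print(o["tcp_pos"],o["orientation"],o["wrist_force"],o["moment"],o["gripper_width"],o["joint_positions"])
for t in ["handle_case","plain_case_a"]:
  print(t,[[(np.round(q["at"]).tolist(),round(q["p"],2)) for q in cams.mark_of(t,P)] for P in (c,s)])
h=cams.mark_of("handle_case",c),cams.mark_of("handle_case",s)
if h[0] and h[1]: print(tri([ray(c,h[0][0]["at"]),ray(s,h[1][0]["at"])]))
t=np.radians(21.92);y=np.radians(6)
# predicted case origin: tool coords of origin at grasp: (+14,0,139.5)
Rm=R.from_euler("xyz",o["orientation"],degrees=True).as_matrix();print(o["tcp_pos"]+Rm@[14,0,139.5])
E
```

```text
time_s: 9.7
tcp_pos: [502.3, 105.6, 278.0]
orientation: [180.0, -21.8, 6.0]
wrist_force: [-0.0, 0.4, -3.8]
gripper_width: 11.5
gripper_force: 107.9
time_s: 9.9
tcp_pos: [499.1, 105.2, 295.5]
orientation: [180.0, -22.3, 6.0]
wrist_force: [-0.1, -0.2, -4.1]
gripper_width: 11.7
gripper_force: 108.1
[497.35998198 105.08655306 291.14380688] [179.99520022 -21.90714123   6.00555046] [-0.43682418  0.51408371 -4.54019433] [-0.08178024  0.67804917 -0.04629277] 11.753570427462583 [  3.27537303  -5.51019235 100.96055279   1.14087931  62.66943576
  86.94284713]
handle_case [[([363.0, 124.0], 0.58)], [([356.0, 182.0], 0.72)]]
plain_case_a [[([398.0, 176.0], 0.96), ([356.0, 139.0], 0.93), ([446.0, 144.0], 0.78), ([386.0, 183.0], 0.69), ([359.0, 124.0], 0.38)], [([443.0, 260.0], 0.91), ([400.0, 191.0], 0.85), ([356.0, 243.0], 0.77), ([381.0, 245.0], 0.72)]]
(array([552.62769623, 117.62599722, 162.17893395]), [np.float64(4.182068281176904), np.float64(4.182068281177035)])
[562.04125036 111.87941281 166.94058399]
```

```bash
python3 -m crank '[0,20,0,0,0,0,0, 0,55,0,0,0,0,0, 0,95,0,0,0,0,0, 0,135,0,0,0,0,0, 0,175,0,0,0,0,0]'
python3 -m crank '[0,40,0,0,-0.08,0,0, 0,75,0,0,-0.16,0,0, 0,105,0,0,-0.24,0,0, 0,130,0,0,-0.32,0,0, 0,140,0,0,-0.382,0,0]'
python3 -m crank '[0,0,0,0,0,0,0, 0,0,0,0,0,0,0]'
python3 - <<'E'
from h import *
o=arm.get_obs();print(o["tcp_pos"],o["orientation"],o["wrist_force"],o["moment"],o["gripper_width"])
c=cams.get_image("scene");s=cams.get_image("side");w=cams.get_image("wrist")
h=cams.mark_of("handle_case",c),cams.mark_of("handle_case",s)
print(h)
if h[0] and h[1]: print(tri([ray(c,h[0][0]["at"]),ray(s,h[1][0]["at"])]))
Rm=R.from_euler("xyz",o["orientation"],degrees=True).as_matrix();print("pred origin",o["tcp_pos"]+Rm@[14,0,139.5])
E
```

```text
time_s: 10.8
tcp_pos: [515.9, -70.7, 291.6]
orientation: [180.0, -22.0, 6.0]
wrist_force: [0.6, 0.7, -4.7]
gripper_width: 11.6
gripper_force: 108.0
time_s: 11.3
tcp_pos: [532.4, -211.9, 291.2]
orientation: [179.8, -0.0, 5.9]
wrist_force: [0.1, 1.1, -4.1]
gripper_width: 11.6
gripper_force: 108.0
time_s: 11.5
tcp_pos: [531.0, -207.7, 291.0]
orientation: [-179.9, -0.1, 6.0]
wrist_force: [0.1, 1.4, -4.3]
gripper_width: 11.6
gripper_force: 108.0
[ 531.00461078 -207.71867292  290.98909161] [-1.79918373e+02 -1.21030727e-01  6.02495822e+00] [ 0.09669243  1.38170727 -4.32588463] [0.0607388  0.06983885 0.01208044] 11.628561391434607
([{'at': [208.4, 197.6], 'p': 0.87}], [{'at': [221.5, 139.0], 'p': 0.67}])
(array([ 542.131872  , -207.45821943,  151.96844277]), [np.float64(2.9925014928216225), np.float64(2.992501492821683)])
pred origin [ 545.19943692 -206.0206418   151.51911778]
```

```bash
python3 -m crank '[0,5,20,0,0,0,0, 0,7,55,0,0,0,0, 0,7,90,0,0,0,0, 0,7,115,0,0,0,0, 0,7,130,0,0,0,0]'
python3 -m crank '[0,0,3,0,0,0,0, 0,0,3,0,0,0,0]'
cat > fit.py <<'E'
from h import *
from scipy.optimize import minimize
P=[cams.get_image("scene"),cams.get_image("side")]
o=arm.get_obs();print(o["tcp_pos"].round(1),o["orientation"].round(2),o["wrist_force"].round(1),o["moment"].round(2),o["gripper_width"].round(1))
o3=np.array([545.8,-212.8,12.])
C=np.array([[x,y,z] for x in(-40,40) for y in(-18,18) for z in(0,150)],float)
M=[]
for p in P:
    h=cv2.cvtColor(p["pixels"],cv2.COLOR_BGR2HSV);m=cv2.inRange(h,(65,60,30),(95,255,255))
    r=np.zeros_like(m);u,v=proj(p,o3+[0,0,75]).astype(int);r[v-60:v+60,u-45:u+45]=1;M.append(cv2.resize(cv2.morphologyEx(m*r,cv2.MORPH_CLOSE,np.ones((5,5))),None,fx=4,fy=4,interpolation=0)>0)
def cost(v):
    W=C@R.from_euler("xyz",[v[3],v[4],v[5]],degrees=True).as_matrix().T+v[:3];e=0
    for p,m in zip(P,M):
        q=np.array([proj(p,x) for x in W])*4+1.5;k=np.zeros(m.shape,np.uint8);cv2.fillConvexPoly(k,cv2.convexHull(q.round().astype(np.int32)),1)
        e+=1-(m&(k>0)).sum()/(m|(k>0)).sum()
    return e
x0=np.array([*(o["tcp_pos"]+[13.9,1.5,-139.5]),0,0,6.]);b=None
for sgn in (1,-1):
    S=np.vstack([x0]+[x0+np.eye(6)[i]*sgn*5 for i in range(6)])
    r=minimize(cost,x0,method="Nelder-Mead",options=dict(initial_simplex=S,maxiter=400));print([m.sum() for m in M],cost(x0).round(3),r.fun.round(3),r.x.round(1))
E
python3 fit.py
```

```text
time_s: 12.25
tcp_pos: [529.8, -213.9, 160.2]
orientation: [-179.9, 0.0, 6.0]
wrist_force: [-0.1, -0.4, -4.2]
gripper_width: 11.7
gripper_force: 107.9
time_s: 12.45
tcp_pos: [531.4, -214.8, 159.4]
orientation: [180.0, -0.1, 6.0]
wrist_force: [-0.4, 0.8, -3.1]
gripper_width: 11.6
gripper_force: 107.9Traceback (most recent call last):
  File "fit.py", line 4, in <module>
    o=arm.get_obs();print(o["tcp_pos"].round(1),o["orientation"].round(2),o["wrist_force"].round(1),o["moment"].round(2),o["gripper_width"].round(1))
                                                                                                                         ^^^^^^^^^^^^^^^^^^^^^^^^
AttributeError: 'float' object has no attribute 'round'
```

```bash
sed -i 's/o\["gripper_width"\].round(1)/o["gripper_width"]/' fit.py; python3 fit.py
```

```text
[ 532.4 -215.5  160.6] [179.89  -0.26   6.01] [ 0.1 -0.6 -3.9] [ 0.01  0.06 -0.07] 11.73724536317299
[np.int64(34864), np.int64(7024)] 0.978 0.937 [ 5.378e+02 -2.142e+02  2.510e+01  5.000e-01  3.000e+00  3.200e+00]
[np.int64(34864), np.int64(7024)] 0.978 0.93 [ 536.3 -213.7   21.2    0.6    3.     2.6]
```

```bash
python3 -m crank '[0,0,3,0,0,0,0, 0,0,6,0,0,0,0, 0,0,9,0,0,0,0, 0,0,10,0,0,0,0, 0,0,10,0,0,0,0]'; python3 -m crank '[0,0,1,0,0,0,0, 0,0,2,0,0,0,0, 0,0,2,0,0,0,0]'
```

```text
time_s: 13.15
tcp_pos: [531.4, -215.0, 148.6]
orientation: [-180.0, -0.1, 6.0]
wrist_force: [0.3, -1.0, -4.2]
gripper_width: 12.0
gripper_force: 108.0
time_s: 13.45
tcp_pos: [531.5, -215.0, 146.9]
orientation: [-180.0, -0.1, 6.0]
wrist_force: [-0.0, 0.1, -4.2]
gripper_width: 11.7
gripper_force: 108.0
```

```bash
for i in 1; do python3 -m crank '[0,0,0.5,0,0,0,0, 0,0,1,0,0,0,0, 0,0,1,0,0,0,0]'; python3 -m crank '[0,0,0.5,0,0,0,0, 0,0,1,0,0,0,0, 0,0,1,0,0,0,0]'; done; python3 -c "
from h import *
o=arm.get_obs();print(o['moment'],o['wrist_force'],o['tcp_pos'])"
```

```text
time_s: 13.75
tcp_pos: [531.6, -215.1, 146.0]
orientation: [180.0, -0.1, 6.0]
wrist_force: [-1.0, -0.1, -4.1]
gripper_width: 11.4
gripper_force: 108.0
time_s: 14.05
tcp_pos: [531.9, -215.1, 145.5]
orientation: [180.0, -0.2, 6.0]
wrist_force: [-0.5, 0.5, -0.0]
gripper_width: 11.2
gripper_force: 108.4
[ 0.07471399  0.10153762 -0.02866745] [-0.48869585  0.5459004  -0.04437847] [ 531.87700801 -215.14232277  145.54216339]
```

The weight came off at z 145.5, the same height as in the rack, so the case stands flat. I'll settle it with a weak grip, open slowly, and check.

```bash
python3 -m crank '[0,0,0.5,0,0,0,0, 0,0,0.5,0,0,0,0, 0,0,0.5,0,0,0,0]' 20; python3 -m crank '[0,0,0,0,0,0,0.2, 0,0,0,0,0,0,0.25, 0,0,0,0,0,0,0.35, 0,0,0,0,0,0,0.4, 0,0,0,0,0,0,0.4]'
python3 -c "
from h import *
p=cams.get_image('wrist');im=p['pixels'];g=cv2.cvtColor(im,cv2.COLOR_BGR2GRAY)
print(arm.get_obs()['wrist_force'],arm.get_obs()['gripper_width'])
"
```

```text
time_s: 14.35
tcp_pos: [531.9, -215.3, 145.5]
orientation: [179.9, -0.2, 6.0]
wrist_force: [-1.6, 1.1, 6.3]
gripper_width: 11.7
gripper_force: 109.3
time_s: 14.85
tcp_pos: [531.6, -215.1, 144.3]
orientation: [180.0, -0.1, 6.0]
wrist_force: [0.1, 0.6, -0.5]
gripper_width: 34.0
gripper_force: 0.0
[ 0.10906419 -0.65174153  0.49581771] 34.05156676408864
```

Released, with about 11 mm clearance on each side of the bar. Next I retreat straight up, then back off.

```bash
python3 -m crank '[0,0,-10,0,0,0,0.45, 0,0,-30,0,0,0,0.5, 0,0,-60,0,0,0,0.5, 0,0,-95,0,0,0,0.5, 0,0,-135,0,0,0,0.5]'; python3 -m crank '[-30,0,-10,0,0,0,0.5, -70,0,-20,0,0,0,0.5, -110,0,-20,0,0,0,0.5, -150,0,-20,0,0,0,0.5, -150,0,-20,0,0,0,0.5]'; sed -i 's/12\.\])/6.])/; s/x0=.*b=None/x0=np.array([545.8,-213.6,6,0,0,6.])/' fit.py; python3 fit.py
python3 - <<'E'
from h import *
c=cams.get_image("scene");s=cams.get_image("side")
for t in ("handle_case","plain_case_a"):
  a,b=cams.mark_of(t,c),cams.mark_of(t,s);print(t,[[(np.round(q["at"]).tolist(),round(q["p"],2),onz(ray(P,q["at"]),6)[:2].round().tolist()) for q in l] for P,l in ((c,a),(s,b))])
E
```

```text
time_s: 15.4
tcp_pos: [530.8, -214.8, 280.9]
orientation: [-180.0, -0.1, 6.0]
wrist_force: [1.3, -0.2, -0.2]
gripper_width: 42.4
gripper_force: 0.0
time_s: 15.9
tcp_pos: [378.1, -230.5, 300.7]
orientation: [179.9, -0.1, 5.8]
wrist_force: [1.4, -0.4, -0.0]
gripper_width: 42.9
gripper_force: 0.0
[ 382.1 -231.   300.4] [179.9   -0.25   5.93] [ 1.  -0.1 -0.8] [-0.    0.05 -0.03] 42.487245253190885
[np.int64(33536), np.int64(7072)] 0.971 0.921 [ 536.3 -212.3    8.6    1.9    4.6    2.5]
[np.int64(33536), np.int64(7072)] 0.971 0.918 [ 5.335e+02 -2.138e+02  4.700e+00  3.000e-01  3.700e+00  2.700e+00]
handle_case [[([220.0, 250.0], 0.9, [549.0, -213.0])], [([231.0, 174.0], 0.86, [542.0, -219.0])]]
plain_case_a [[([445.0, 146.0], 0.8, [591.0, 343.0]), ([387.0, 186.0], 0.79, [608.0, 156.0]), ([358.0, 137.0], 0.78, [450.0, 200.0]), ([403.0, 176.0], 0.76, [606.0, 201.0])], [([444.0, 260.0], 0.83, [583.0, 354.0]), ([360.0, 239.0], 0.73, [600.0, 155.0]), ([380.0, 246.0], 0.6, [601.0, 206.0]), ([398.0, 192.0], 0.58, [444.0, 209.0])]]
```

```bash
python3 -c "
from h import *
print(job.hand_in())"
```

```text
the job is handed in; nothing more can be done
None
```

The handled case was tipped 22° forward over the lip, drawn free and released on the board within about 4 mm of its centre; it set down flat at the expected height, but I had no pictures left to view and my outline fit for tilt was inconclusive. Both plain cases still read in the rack, and the job was handed in at about 16 s with the robot clear.

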